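# Free the sprung swing clamp and unload the drilling jig

### The arm

A 6-joint arm with a two-finger parallel gripper is mounted at the origin on a cart in front of the work surface, level with it; the furniture and walls round the work are solid. World frame = base frame: x ahead of the robot, y to its left, z up, the work surface at z = 0. Lengths are in m, angles in rad, forces in N, time in s.
With the tool pointing down it reaches from about 0.425 to 0.95 m from the base axis. Payload 14.7 kg.
Tool frame: the origin (TCP) lies at the very end of the fingers, on their centre line; the grasp point (between the pads) lies pinch_z behind it (pinch_z is the distance from the TCP to the grasp point, in m); z points along the fingers, y is the line along which they close (so a half turn about z gives the same grasp; the last joint's range is limited). The gripper opens to 85 mm and grips with 20 to 120 N. Pads are 22 mm wide; open, the fingers measure 114 mm over their backs; the gripper's body (76 mm by 85 mm) begins 54 mm behind the grasp point. The pads swing forward as they close: fully open they stand 13 mm farther back than shut.
Start: joints at [1.286, 0.48, 1.596, -0, 1.065, -0.047], TCP at [0.153, 0.632, 0.231] pointing down, gripper open.
Joint ranges: [-2.75, 2.75], [-0.82, 2.05], [0.23, 2.67], [-1.56, 4.7], [0.09, 2.69], [-2.92, 2.92]. Speed limits (rad/s): [1.89, 1.89, 2.39, 3.01, 3.01, 3.01].

### API

Orientations are given as a unit quaternion [x, y, z, w].
In Python, from cell import * gives the robot as it stands. The module is installed in compiled form; this text tells all that it offers.
- The arm moves only by the shell command python3 -m handwheel 'ROWS' [FORCE]. ROWS is JSON, a list of rows, each a list of 3 entries, a list of its own where there are three numbers: the shift along the tool's x, y, z in m, then the turn, a rotation vector about the tool's x, y, z in degrees, then the gripper command: -1 is shut, 1 is fully open, values between are in proportion. A call has 1 to 12 rows; each row shifts and turns the commanded pose from where the row before left it, along the tool's axes as they then stand; what a row does not reach is not made up. A row lasts 1/10 s, in which the tool goes at most 50 mm and 8.59 degrees, less where a joint would pass 70% of its speed; a pose out of reach is approached as far as the arm can. A call with a gripper value outside its range is refused whole. The fingers move at their own pace and stop on an object; FORCE is the grip in N (left out, the last holds). Time passes only in rows, so rows that do not move let the fingers close. It gives the time, the measured TCP pose, the force, the opening and the grip force at its end, in the units of the state.
- get_state(): the state, without advancing time (a new reading comes with each control period).
- grab_frame(name): name is "side" or "top"; returns a dict with "image" (384x512x3 uint8, red, green, blue), "mtx" (3x3 intrinsics, pixels), "k1" (the pictures are not rectified: a ray, as slopes to the right and down, at radius r is drawn at 1 + k1 r^2 times it, then the intrinsics apply), "rvec" (rotation vector, rad) and "tvec" (3), from world to camera coordinates, as OpenCV has them. Camera axes: x right, y down, z forward; pixel columns grow to the right and rows downward; lengths in m; the calibration is good to about 2 mm. A picture is of the moment at which its call begins. There is no depth.
- finish_job(): hands the job in; it is judged then, once.
The state is a dict: "time": time; "joint_positions": joint angles; "dq": joint speeds; "tau": joint torques, N m; "tool_pos": TCP position; "orientation": TCP orientation; "force": force on the tool from outside, world axes, zero at the start; "wrist_torque": the same for the moment, N m; "grip_width": opening from 0.0 (shut) to 1.0 (fully open); "grasp_force": force on a finger pad.
Only numpy, scipy, OpenCV 4.12 (cv2) and the standard library are available. Lean on these libraries where they do the work, as an engineer would, in place of code of your own. Each camera call takes 0.05 s, during which the arm holds its last target. There are 200 camera calls.

### The job

The aluminium spacer block in the drilling jig is finished. Pull up the black sprung knob of the jig's red swing clamp, turn it anticlockwise (seen from above) and let it snap down into the parking notch, which is somewhere between about 50 and 85 degrees round and has to be found by feel without forcing the knob against its notches or stop; then take the block out of the jig and set it flat on the white work board without dropping it. Leave the knob seated in the parking notch and do not disturb the other things on the bench.

Things in the scene. Friction and masses are not known exactly. Their poses are not given: they have to be found in the camera images.
- jig: drilling jig, fixed: aluminium plate 165 x 96 x 12 mm, from x -48 to +117, y -48 to +48 mm. Origin on the bench under the knob's upright axis; z up, x from the knob to the block's seat, which is centred at x 75, y 0, floor 12 mm up, with four lips 5 mm high round it. Round the axis stand a steel crown and an adjustable brass index ring (radius 29 mm), flat lands 24 mm above the bench.
- knob_grip (a point): centre of the black fluted knob's grip, on its upright axis, 57 mm above the bench when down. The grip is round, 33 mm across (35 over the flutes) and 28 mm tall: 14 mm below to 14 mm above this point. Under it a 57 mm disc (top 16 mm below this point) and the red clamp arm (top 14 mm below, 14 mm wide, reaching 62 mm from the axis). x points along the arm.
- clamp_foot (a point): underside of the rubber foot near the end of the red clamp arm, 56 mm from the knob's axis; at the start it presses on the top of the block.
- knob_lift (a joint): how far (m) the knob is pulled up: about 0 at the start, -0.001 when fully down in the parking notch, 0.008 with the key resting on a land between notches, 0.016 at the end of travel. Spring and weight pull it down with about 8 N when down, 11 N at 0.008, 14 N at 0.016. The key clears the lands above 0.008; turn it between 0.009 and 0.015.
- knob_turn (a joint): angle (rad) of knob and arm: 0 over the block in the clamping notch, growing anticlockwise from above; no other way. Parking notch anywhere in 0.95 to 1.40, play 0.05 each way; right behind it a tall stop blocks the key even when pulled up. Turns freely (0.02 N m). On the land the knob needs no pull; over the notch the land vanishes, the spring's 11 N comes on the hand, and it drops if let go.
- block_center (a point): centre of the aluminium spacer block, 30 x 50 x 20 mm (x, y, z of this frame), 80 g; it sits loose in its seat, its 50 mm length along the jig's x. Take it across its 30 mm width; its lower 5 mm are hidden by the lips.
- block: the same spacer block; origin at the centre of its underside.
- work_board: white plastic work board lying on the bench, fixed, 215 (x) x 190 (y) x 8 mm; origin at the centre of its underside, top 8 mm above the bench.
- pliers: bystander: pliers with red and black handles, lying flat.
- tape_1: bystander: roll of black tape, 62 mm.
- screwdriver: bystander: blue and black screwdriver.
- marker: bystander: black and white marker, 132 mm.
- clamp_knob: the knob with its red arm and, underneath, the steel key (6 mm wide, rounded below, at 21 mm radius) that drops into the notches. Origin on the axis, at bench height when the knob is down; x along the arm. More than 40 N between the key and the notches, lands or stop damages it.
Not all that is in view belongs to the job. Of the things like the block, leave any that is brown or yellow; of the rest the smaller one is meant.

How it is judged:
By the outcome, as a careful person would: the job done as asked, in the order asked, and still so for the second after the job is handed in, with the robot touching nothing.
It also fails if it takes over 72 s, if anything falls off the work surface, if the arm or the gripper's body presses on something with over 40 N, if the wrist force passes 120 N, or if a joint passes its speed limit or range.

## Working session

There is one attempt and no reset: what is moved stays moved. The work goes in short steps, Python scripts to look and compute and a shell command to move; the robot and the scene stay as the last step left them, time stands still between calls to the robot, and variables do not carry over. Pictures are saved under pics/ and viewed, at most 12 in all, crops included, and the job is handed in when it is done.

```bash
mkdir -p pics; cat > h.py <<'E'
from cell import *
import numpy as np, cv2
from scipy.spatial.transform import Rotation as R
def save(n,f): cv2.imwrite(f'pics/{n}.png',f['image'][:,:,::-1])
def ray(f,u,v):
    m=f['mtx'];d=np.array([(u-m[0,2])/m[0,0],(v-m[1,2])/m[1,1]]);s=d.copy()
    for _ in range(20): s=d/(1+f['k1']*(s@s))
    Rm=cv2.Rodrigues(np.array(f['rvec'],float))[0];t=np.array(f['tvec'],float).ravel()
    return -Rm.T@t, Rm.T@np.array([s[0],s[1],1.])
def onz(f,u,v,z):
    c,d=ray(f,u,v); return c+d*(z-c[2])/d[2]
def proj(f,p):
    Rm=cv2.Rodrigues(np.array(f['rvec'],float))[0];q=Rm@np.array(p)+np.array(f['tvec'],float).ravel()
    s=q[:2]/q[2]; s=s*(1+f['k1']*(s@s)); m=f['mtx']; return m[0,0]*s[0]+m[0,2],m[1,1]*s[1]+m[1,2]
E
python3 - <<'E'
from h import *
s=get_state();print(s)
for n in('top','side'):
    f=grab_frame(n);save(n+'0',f);c,d=ray(f,256,192);print(n,c,d,f['mtx'],f['k1'])
a=cv2.imread('pics/top0.png');b=cv2.imread('pics/side0.png')
E
```

```text
{'time': 0.0, 'joint_positions': array([ 1.28640108e+00,  4.80852833e-01,  1.59684415e+00, -1.05650485e-05,
        1.06510215e+00, -4.66020241e-02]), 'dq': array([ 5.82357108e-04,  1.57134486e-03,  9.52760887e-05,  2.46020674e-04,
        3.99613488e-04, -2.44390746e-04]), 'tau': array([ 6.83108738e-04, -9.50677228e+01, -4.30190098e+01,  1.65997003e-04,
        1.26018265e-02,  7.33044516e-06]), 'tool_pos': array([0.15298537, 0.63133016, 0.23066984]), 'orientation': array([ 1.18614116e-01,  9.92940244e-01, -5.95758702e-04, -9.48236028e-05]), 'force': array([-1.16507313, -0.62396927,  0.28429113]), 'wrist_torque': array([-0.00561787,  0.05070626, -0.04383962]), 'grasp_force': 0.0, 'grip_width': 1.0000161894958843}
top [0.37240736 0.0700375  1.23623139] [ 0.16136614  0.02719828 -0.98653199] [[409.64053575   0.         257.98053114]
 [  0.         409.64053575 191.64085939]
 [  0.           0.           1.        ]] -0.048880044838901175
side [ 0.09825688 -0.61039019  0.6173753 ] [ 0.47116088  0.69164854 -0.5473999 ] [[364.44992259   0.         257.49850969]
 [  0.         364.44992259 192.0484312 ]
 [  0.           0.           1.        ]] -0.07110786895628718
```

View pics/top0.png

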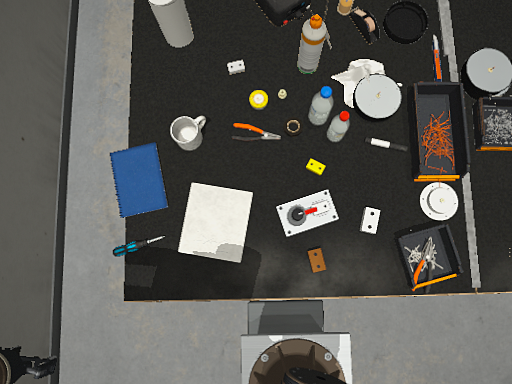

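View pics/side0.png

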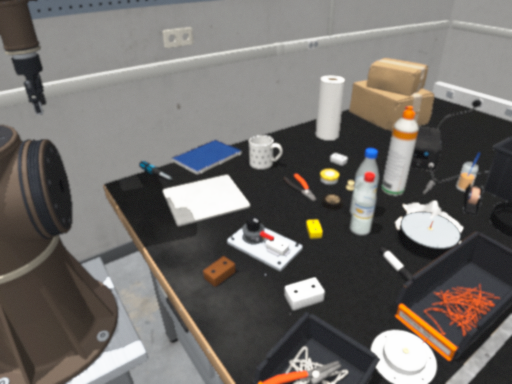

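Top view: jig plate about (308,212), with the knob at (297,215) and the red arm pointing right over the block at (322,209). The work board is at (215,222). The other blocks are brown (317,260), yellow (316,167) and bigger white ones (370,220) and (236,67). The side view agrees.

```bash
python3 - <<'E'
from h import *
ft=grab_frame('top');fs=grab_frame('side')
a=ft['image'][182:242,270:350,::-1];b=fs['image'][205:280,215:315,::-1]
a=cv2.resize(a,None,fx=7.0,fy=7.0,interpolation=cv2.INTER_CUBIC)[:,:400*2]
b=cv2.resize(b,None,fx=7,fy=7,interpolation=cv2.INTER_CUBIC)
cv2.imwrite('pics/ct.png',a);cv2.imwrite('pics/cs.png',b)
# plate
im=ft['image'];g=cv2.cvtColor(im,cv2.COLOR_RGB2GRAY)
def comp(mask,box,z):
    m=np.zeros_like(mask);x0,y0,x1,y1=box;m[y0:y1,x0:x1]=mask[y0:y1,x0:x1]
    c=max(cv2.findContours(m,cv2.RETR_EXTERNAL,cv2.CHAIN_APPROX_NONE)[0],key=cv2.contourArea)
    P=np.array([onz(ft,u,v,z)[:2] for u,v in c[:,0]],np.float32)
    return cv2.minAreaRect(P)
w=(g>120).astype(np.uint8)
print('plate',comp(w,(268,180,348,245),.012)); print('board',comp((g>70).astype(np.uint8),(172,176,260,268),.008))
k=(g<70).astype(np.uint8)
print('knob',comp(k,(284,203,305,228),.071))
hsv=cv2.cvtColor(im,cv2.COLOR_RGB2HSV);r=((hsv[...,1]>140)&((hsv[...,0]<8)|(hsv[...,0]>172))).astype(np.uint8)
print('arm',comp(r,(284,195,330,228),.043))
E
```

```text
plate ((0.5063771605491638, -0.047496646642684937), (0.09572727978229523, 0.16721485555171967), 16.98639488220215)
board ((0.4867117404937744, 0.2285526692867279), (0.19313280284404755, 0.21622627973556519), 78.83892822265625)
knob ((0.4958954155445099, -0.01388578861951828), (0.03173216059803963, 0.03343963995575905), 61.5885124206543)
arm ((0.508783221244812, -0.055012159049510956), (0.012023488990962505, 0.03534116968512535), 16.886964797973633)
```

View pics/ct.png

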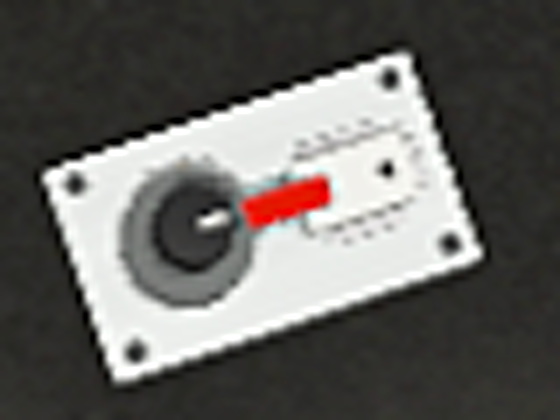

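View pics/cs.png

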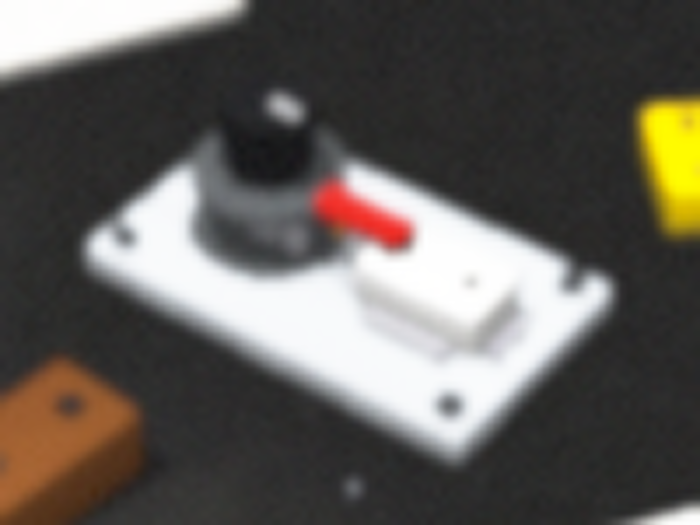

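```bash
cat >> h.py <<'E'
def shift(*pts):
    s=get_state();p=np.array(s['tool_pos']);r=R.from_quat(s['orientation'])
    for q in pts: print('shift mm',np.round(r.inv().apply(np.array(q)-p)*1000,1)); p=np.array(q)
def yaw():
    y=R.from_quat(get_state()['orientation']).apply([0,1,0]); return np.degrees(np.arctan2(y[1],y[0]))
E
python3 - <<'E'
from h import *
import cell
print([n for n in dir(cell) if n[0]!='_'], getattr(cell,'pinch_z',None))
shift((.40,.36,.2),(.4961,-.0142,.14));print(yaw())
E
```

```text
['Unreachable', 'finish_job', 'get_state', 'grab_frame', 'pinch_z'] 0.0187
shift mm [-304.  -205.7   31. ]
shift mm [-181.5 -341.    60.2]
76.37593259209906
```

```bash
python3 -m handwheel '[[[-0.038,-0.0257,0.004],[0,0,0],1],[[-0.038,-0.0257,0.004],[0,0,0],1],[[-0.038,-0.0257,0.004],[0,0,0],1],[[-0.038,-0.0257,0.004],[0,0,0],1],[[-0.038,-0.0257,0.004],[0,0,0],1],[[-0.038,-0.0257,0.004],[0,0,0],1],[[-0.038,-0.0257,0.004],[0,0,0],1],[[-0.038,-0.0257,0.004],[0,0,0],1]]' 60
python3 -m handwheel '[[[-0.0202,-0.0379,0.0067],[0,0,0],1],[[-0.0202,-0.0379,0.0067],[0,0,0],1],[[-0.0202,-0.0379,0.0067],[0,0,0],1],[[-0.0202,-0.0379,0.0067],[0,0,0],1],[[-0.0202,-0.0379,0.0067],[0,0,0],1],[[-0.0202,-0.0379,0.0067],[0,0,0],1],[[-0.0202,-0.0379,0.0067],[0,0,0],1],[[-0.0202,-0.0379,0.0067],[0,0,0],1],[[-0.0202,-0.0379,0.0067],[0,0,0],1]]'
python3 -m handwheel '[[[0,0,0],[0,0,8.5],0.5],[[0,0,0],[0,0,8.5],0.5],[[0,0,0],[0,0,8.5],0.5],[[0,0,0],[0,0,8.5],0.5],[[0,0,0],[0,0,8.5],0.5],[[0,0,0],[0,0,8.5],0.5],[[0,0,0],[0,0,8.5],0.5],[[0,0,0],[0,0,0],0.5]]'
python3 - <<'E'
from h import *
shift((.4961,-.0142,.09));print(yaw(),get_state()['joint_positions'])
E
```

```text
time: 1.0
tool_pos: [0.4011, 0.3588, 0.1992]
orientation: [0.119, 0.993, 0.0, 0.0]
force: [-0.2, 0.9, 0.9]
grip_width: 1.001
grasp_force: 0.0
time: 1.9
tool_pos: [0.4966, -0.0158, 0.1388]
orientation: [0.119, 0.993, 0.0, 0.0]
force: [0.7, 0.5, -0.0]
grip_width: 0.998
grasp_force: 0.0
time: 2.7
tool_pos: [0.4964, -0.0141, 0.139]
orientation: [0.597, 0.802, -0.0, -0.0]
force: [-0.4, -0.2, 0.4]
grip_width: 0.746
grasp_force: 0.0
shift mm [-0.  -0.4 49. ]
16.69999923555491 [-8.93462291e-02  3.94798835e-01  2.03436285e+00 -2.06482208e-05
  7.12451245e-01 -3.80800575e-01]
```

```bash
python3 -m handwheel '[[[0,0,0.025],[0,0,0],0.5],[[0,0,0.025],[0,0,0],0.5],[[0,0,0.02],[0,0,0],0.5],[[0,0,0.015],[0,0,0],0.5],[[0,0,0.007],[0,0,0],0.5],[[0,0,0],[0,0,0],0.5]]'
python3 - <<'E'
from h import *
f=grab_frame('side');cv2.imwrite('pics/s1.png',cv2.resize(f['image'][170:290,190:330,::-1],None,fx=5,fy=5,interpolation=cv2.INTER_CUBIC))
print(get_state()['wrist_torque'])
E
```

```text
time: 3.3
tool_pos: [0.496, -0.014, 0.0464]
orientation: [0.595, 0.804, -0.0, -0.001]
force: [0.2, -0.4, -0.8]
grip_width: 0.748
grasp_force: 0.0
[-0.00910016 -0.0038336   0.00812995]
```

View pics/s1.png

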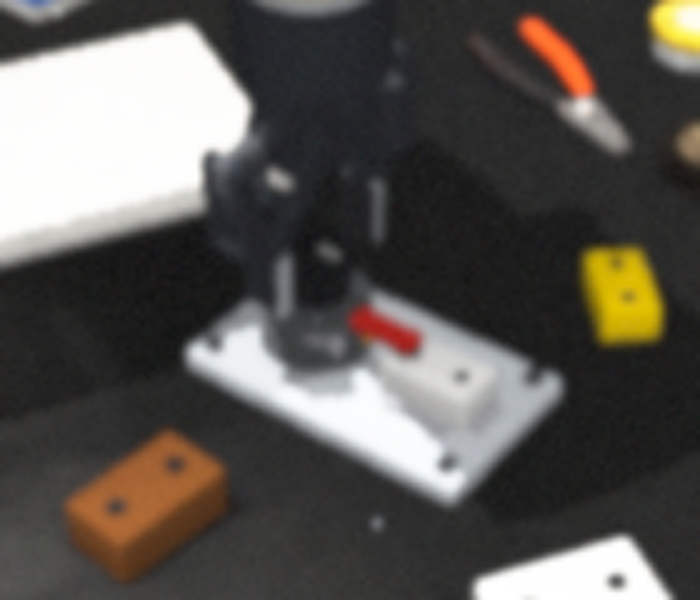

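The crop shows the fingers on both sides of the knob, at crop pixels (285,290) and (380,210), with the knob at (325,270). I'll close now.

```bash
python3 -m handwheel '[[[0,0,0],[0,0,0],-1],[[0,0,0],[0,0,0],-1],[[0,0,0],[0,0,0],-1],[[0,0,0],[0,0,0],-1],[[0,0,0],[0,0,0],-1],[[0,0,0],[0,0,0],-1]]' 60
python3 -c "
from h import *
print(get_state()['wrist_torque'],get_state()['joint_positions'])"
```

```text
time: 3.95
tool_pos: [0.4954, -0.0143, 0.0479]
orientation: [0.595, 0.803, -0.0, -0.0]
force: [-8.6, -4.5, 17.8]
grip_width: 0.368
grasp_force: 57.8
[-0.80974533  1.47848605  0.14453689] [-8.96874958e-02  5.50397084e-01  2.09551820e+00 -7.71442816e-04
  4.96891500e-01 -3.84391694e-01]
```

```bash
python3 -m handwheel '[[[0,-0.0007,-0.0015],[0,0,0],-1],[[0,0,0],[0,0,0],-1]]'
python3 -m handwheel '[[[0,0,-0.003],[0,0,0],-1],[[0,0,-0.003],[0,0,0],-1],[[0,0,-0.003],[0,0,0],-1],[[0,0,-0.002],[0,0,0],-1],[[0,0,0],[0,0,0],-1],[[0,0,0],[0,0,0],-1]]'
python3 -c "
from h import *
print(get_state()['wrist_torque'],yaw())"
```

```text
time: 4.15
tool_pos: [0.4951, -0.0146, 0.0489]
orientation: [0.595, 0.803, -0.0, -0.0]
force: [-2.5, -6.9, -8.4]
grip_width: 0.363
grasp_force: 60.0
time: 4.75
tool_pos: [0.4951, -0.0145, 0.0595]
orientation: [0.595, 0.803, -0.0, -0.0]
force: [-2.1, -6.1, -11.6]
grip_width: 0.366
grasp_force: 60.4
[-0.81255041 -0.06940066 -0.01042562] 16.908410870548508
```

```bash
python3 -m handwheel '[[[0.0004,0,-0.0008],[0,0,0],-1],[[0,0,0],[0,0,-2],-1],[[0,0,0],[0,0,-4],-1],[[0,0,0],[0,0,-4],-1],[[0,0,0],[0,0,0],-1]]'
python3 -c "
from h import *
print(get_state()['wrist_torque'],yaw())"
```

```text
time: 5.25
tool_pos: [0.495, -0.0143, 0.0602]
orientation: [0.522, 0.853, -0.0, -0.0]
force: [-0.6, -8.5, -12.4]
grip_width: 0.367
grasp_force: 60.3
[-1.17424534  0.01353078  0.05763969] 27.06803393771669
```

```bash
python3 -m handwheel '[[[-0.0009,-0.0003,0],[0,0,0],-1],[[0,0,0],[0,0,0],-1]]'
python3 -m handwheel '[[[0,0,0],[0,0,-5],-1],[[0,0,0],[0,0,-5],-1],[[0,0,0],[0,0,-5],-1],[[0,0,0],[0,0,-5],-1],[[0,0,0],[0,0,-5],-1],[[0,0,0],[0,0,0],-1]]'
python3 -c "
from h import *
print(get_state()['wrist_torque'],yaw())"
```

```text
time: 5.45
tool_pos: [0.4951, -0.0148, 0.0602]
orientation: [0.523, 0.852, -0.0, -0.0]
force: [-2.0, 0.3, -13.3]
grip_width: 0.364
grasp_force: 60.4
time: 6.05
tool_pos: [0.4951, -0.0147, 0.0602]
orientation: [0.326, 0.945, -0.0, -0.001]
force: [-3.1, 0.1, -12.1]
grip_width: 0.364
grasp_force: 60.4
[0.30279494 0.27574865 0.00315282] 51.98376348023535
```

```bash
python3 -m handwheel '[[[0,0,0],[0,0,-5],-1],[[0,0,0],[0,0,-5],-1],[[0,0,0],[0,0,-4],-1],[[0,0,0],[0,0,-3],-1],[[0,0,0],[0,0,-2],-1],[[0,0,0],[0,0,0],-1]]'
python3 -c "
from h import *
print(get_state()['wrist_torque'],yaw())"
python3 -m handwheel '[[[0,0,0.0015],[0,0,0],-1],[[0,0,0],[0,0,0],-1]]'
python3 -m handwheel '[[[0,0,0.0010],[0,0,0],-1],[[0,0,0],[0,0,0],-1]]'
python3 -m handwheel '[[[0,0,0.0007],[0,0,0],-1],[[0,0,0],[0,0,0],-1]]'
```

```text
time: 6.65
tool_pos: [0.495, -0.0146, 0.0601]
orientation: [0.167, 0.986, -0.0, -0.001]
force: [-4.7, 0.4, -12.8]
grip_width: 0.365
grasp_force: 60.4
[0.58578721 0.65634887 0.02261409] 70.7716836858752
time: 6.85
tool_pos: [0.4951, -0.0147, 0.0585]
orientation: [0.167, 0.986, -0.0, -0.001]
force: [-5.9, 1.1, -11.8]
grip_width: 0.362
grasp_force: 60.4
time: 7.05
tool_pos: [0.4951, -0.0147, 0.0576]
orientation: [0.167, 0.986, -0.0, -0.001]
force: [-4.3, -0.3, -11.7]
grip_width: 0.364
grasp_force: 60.4
time: 7.25
tool_pos: [0.4951, -0.0147, 0.0569]
orientation: [0.167, 0.986, -0.0, -0.001]
force: [-4.8, 0.4, -11.0]
grip_width: 0.363
grasp_force: 60.4
```

```bash
python3 -m handwheel '[[[0,0,0.0006],[0,0,0],-1],[[0,0,0],[0,0,0],-1]]'
python3 -m handwheel '[[[0,0,0.0006],[0,0,0],-1],[[0,0,0],[0,0,0],-1]]'
```

```text
time: 7.45
tool_pos: [0.4951, -0.0146, 0.0563]
orientation: [0.167, 0.986, -0.0, -0.001]
force: [-5.5, 1.5, -10.7]
grip_width: 0.362
grasp_force: 60.5
time: 7.65
tool_pos: [0.4951, -0.0147, 0.0558]
orientation: [0.167, 0.986, -0.0, -0.001]
force: [-5.8, 0.6, -11.5]
grip_width: 0.363
grasp_force: 60.5
```

```bash
python3 -m handwheel '[[[0,0,0.0006],[0,0,0],-1],[[0,0,0],[0,0,0],-1]]'
python3 -m handwheel '[[[0,0,0.0006],[0,0,0],-1],[[0,0,0],[0,0,0],-1]]'
```

```text
time: 7.85
tool_pos: [0.4951, -0.0147, 0.0551]
orientation: [0.167, 0.986, -0.0, -0.001]
force: [-6.8, 0.6, -10.4]
grip_width: 0.361
grasp_force: 60.5
time: 8.05
tool_pos: [0.4951, -0.0147, 0.0546]
orientation: [0.167, 0.986, -0.0, -0.001]
force: [-6.7, 0.5, -10.6]
grip_width: 0.365
grasp_force: 60.5
```

```bash
python3 -m handwheel '[[[0,0,0.0008],[0,0,0],-1],[[0,0,0],[0,0,0],-1]]'
python3 -m handwheel '[[[0,0,0.0008],[0,0,0],-1],[[0,0,0],[0,0,0],-1]]'
python3 - <<'E'
from h import *
print(get_state()['wrist_torque'])
f=grab_frame('side');cv2.imwrite('pics/s2.png',cv2.resize(f['image'][190:290,200:320,::-1],None,fx=6,fy=6,interpolation=cv2.INTER_CUBIC))
E
```

```text
time: 8.25
tool_pos: [0.4951, -0.0147, 0.0538]
orientation: [0.167, 0.986, -0.0, -0.001]
force: [-6.3, 0.6, -9.5]
grip_width: 0.362
grasp_force: 60.5
time: 8.45
tool_pos: [0.4951, -0.0147, 0.053]
orientation: [0.167, 0.986, -0.0, -0.001]
force: [-5.9, 0.7, -9.4]
grip_width: 0.366
grasp_force: 60.5
[ 0.62661207  0.84837665 -0.04973332]
```

View pics/s2.png

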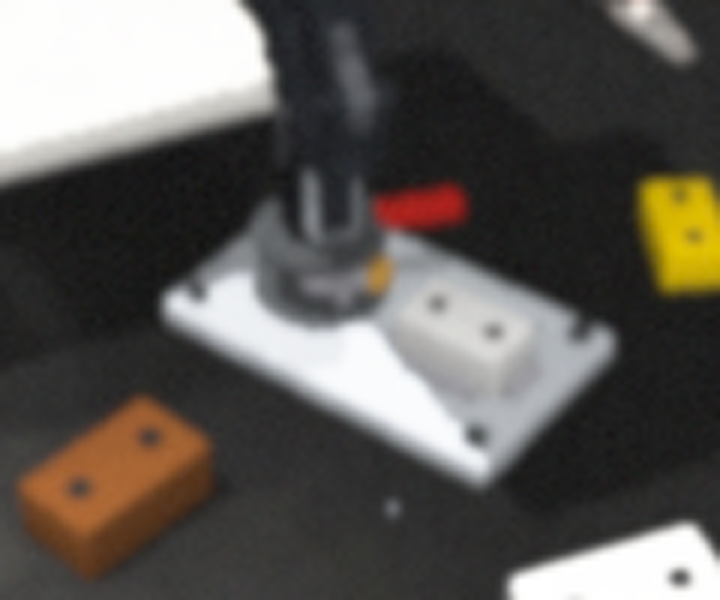

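The arm has turned about 54° (arm tip at crop 460,200) and the block is free (465,330). The pull at this depth follows the spring, so the key is already going into the notch. I'll lower further in small steps.

```bash
python3 -m handwheel '[[[0,0,0.001],[0,0,0],-1],[[0,0,0.001],[0,0,0],-1],[[0,0,0],[0,0,0],-1]]'
python3 -m handwheel '[[[0,0,0.001],[0,0,0],-1],[[0,0,0.001],[0,0,0],-1],[[0,0,0],[0,0,0],-1]]'
python3 -m handwheel '[[[0,0,0.0006],[0,0,0],-1],[[0,0,0],[0,0,0],-1]]'
python3 -m handwheel '[[[0,0,0.0006],[0,0,0],-1],[[0,0,0],[0,0,0],-1]]'
python3 -c "
from h import *
print(get_state()['wrist_torque'],yaw())"
```

```text
time: 8.8
tool_pos: [0.4951, -0.0147, 0.051]
orientation: [0.167, 0.986, -0.0, -0.001]
force: [-6.5, 1.5, -9.0]
grip_width: 0.363
grasp_force: 60.6
time: 9.1
tool_pos: [0.4951, -0.0147, 0.049]
orientation: [0.167, 0.986, -0.0, -0.001]
force: [-6.4, 0.8, -8.4]
grip_width: 0.361
grasp_force: 60.6
time: 9.3
tool_pos: [0.4951, -0.0147, 0.0484]
orientation: [0.167, 0.986, -0.0, -0.001]
force: [-6.6, 0.4, -7.3]
grip_width: 0.366
grasp_force: 60.6
time: 9.5
tool_pos: [0.4952, -0.0147, 0.0481]
orientation: [0.167, 0.986, -0.0, -0.0]
force: [-7.5, 1.0, -2.1]
grip_width: 0.361
grasp_force: 61.8
[ 0.66901489  1.21304726 -0.03463971] 70.7586322780413
```

```bash
python3 -m handwheel '[[[0,0,0],[0,0,0],0.5],[[0,0,0],[0,0,0],0.5],[[0,0,0],[0,0,0],0.5],[[0,0,-0.01],[0,0,0],0.5],[[0,0,-0.025],[0,0,0],0.5],[[0,0,-0.03],[0,0,0],0.5],[[0,0,-0.03],[0,0,0],0.5],[[0,0,-0.03],[0,0,0],0.5],[[0,0,0],[0,0,0],0.5]]'
python3 - <<'E'
from h import *
c=np.array([.4951,-.0147])
# shift to above block: jig x dir -73deg
d=np.array([np.cos(np.radians(-73)),np.sin(np.radians(-73))]);b=c+.075*d;print('block',b)
shift((*b,.15));print(yaw())
f=grab_frame('side');cv2.imwrite('pics/s3.png',cv2.resize(f['image'][190:290,200:320,::-1],None,fx=6,fy=6,interpolation=cv2.INTER_CUBIC))
E
```

```text
time: 10.4
tool_pos: [0.4981, -0.015, 0.1772]
orientation: [0.166, 0.986, 0.0, 0.003]
force: [-0.3, 0.0, -1.0]
grip_width: 0.755
grasp_force: 0.0
block [ 0.51702788 -0.08642286]
shift mm [-41.1 -61.3  27.3]
70.86500863708908
```

View pics/s3.png

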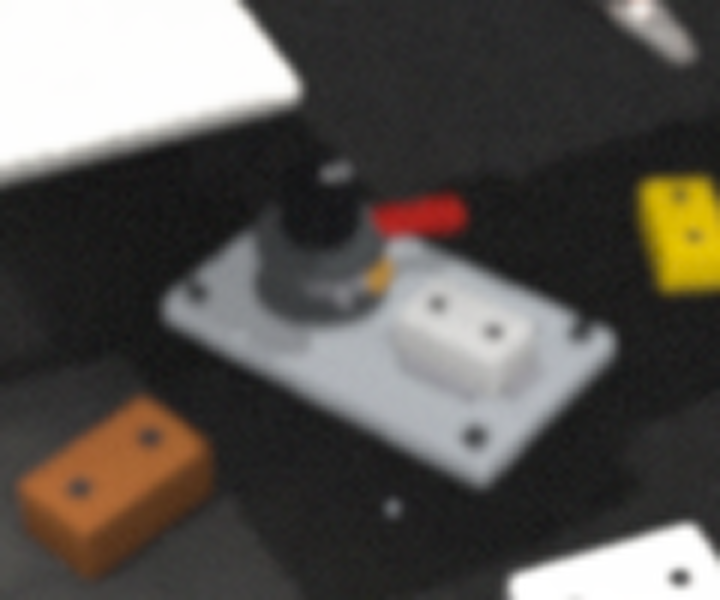

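```bash
python3 -m handwheel '[[[-0.02,-0.031,0.005],[0,0,0],0.5],[[-0.021,-0.03,0.005],[0,0,0],0.5],[[0,0,0],[0,0,8.5],0.5],[[0,0,0],[0,0,8.5],0.5],[[0,0,0],[0,0,8.5],0.5],[[0,0,0],[0,0,8.5],0.5],[[0,0,0],[0,0,8.5],0.5],[[0,0,0],[0,0,8.5],0.5],[[0,0,0],[0,0,2.8],0.5],[[0,0,0],[0,0,0],0.5]]'
python3 - <<'E'
from h import *
shift((.5175,-.0863,.08));print(yaw(), get_state()['orientation'])
E
```

```text
time: 11.45
tool_pos: [0.5141, -0.0858, 0.1622]
orientation: [0.595, 0.804, -0.0, -0.001]
force: [-0.7, -0.9, -0.1]
grip_width: 0.751
grasp_force: 0.0
shift mm [-1.6  3.2 82.2]
17.020291351657555 [ 5.94680451e-01  8.03961950e-01 -2.36650200e-04 -5.36248971e-04]
```

```bash
python3 -m handwheel '[[[-0.0016,0.0032,0.03],[0,0,0],0.5],[[0,0,0.03],[0,0,0],0.5],[[0,0,0.022],[0,0,0],0.5],[[0,0,0],[0,0,0],0.5]]'
python3 - <<'E'
from h import *
shift((.5175,-.0863,.0185));print(yaw())
E
```

```text
time: 11.85
tool_pos: [0.516, -0.086, 0.0782]
orientation: [0.594, 0.805, -0.001, -0.002]
force: [0.6, -0.2, -0.3]
grip_width: 0.745
grasp_force: 0.0
shift mm [-0.9  1.6 59.7]
17.174689746835256
```

```bash
python3 -m handwheel '[[[0,0.0006,0.02],[0,0,0],0.5],[[0,0,0.02],[0,0,0],0.5],[[0,0,0.013],[0,0,0],0.5],[[0,0,0.006],[0,0,0],0.5],[[0,0,0],[0,0,0],0.5]]'
python3 - <<'E'
from h import *
shift((.5175,-.0863,.0185));print(yaw())
f=grab_frame('side');cv2.imwrite('pics/s4.png',cv2.resize(f['image'][190:290,200:320,::-1],None,fx=6,fy=6,interpolation=cv2.INTER_CUBIC))
E
```

```text
time: 12.35
tool_pos: [0.5185, -0.0863, 0.0218]
orientation: [0.594, 0.804, -0.0, -0.0]
force: [-0.6, -0.4, -0.2]
grip_width: 0.753
grasp_force: 0.0
shift mm [ 0.2 -1.   3.3]
17.096823928199143
```

View pics/s4.png

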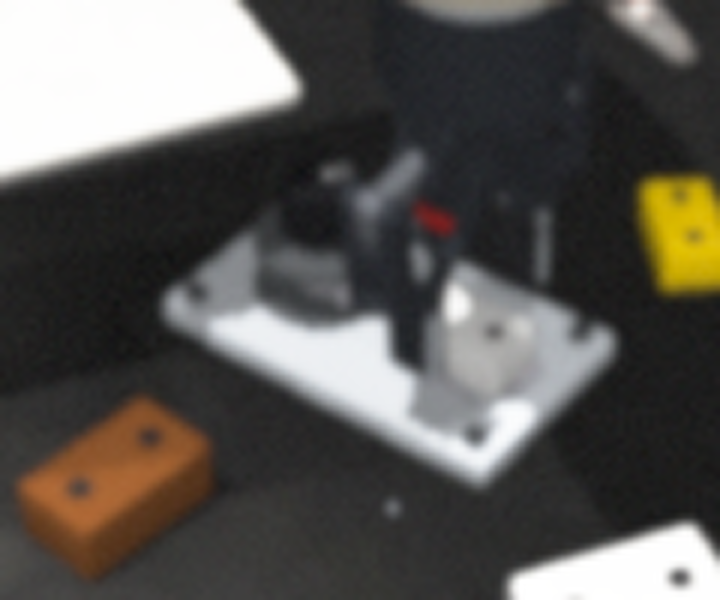

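The fingers straddle the block, the near one at crop (410,330) and the far one at (540,250). They are clear of the knob and the red arm.

```bash
python3 -m handwheel '[[[0,-0.0008,0.003],[0,0,0],0.5],[[0,0,0],[0,0,0],-1],[[0,0,0],[0,0,0],-1],[[0,0,0],[0,0,0],-1],[[0,0,0],[0,0,0],-1],[[0,0,0],[0,0,0],-1],[[0,0,0],[0,0,0],-1]]' 35
python3 -c "
from h import *
print(get_state()['wrist_torque'])"
```

```text
time: 13.1
tool_pos: [0.5181, -0.0866, 0.0194]
orientation: [0.594, 0.804, 0.0, 0.0]
force: [-0.9, -0.2, 6.7]
grip_width: 0.343
grasp_force: 34.5
[ 0.03414667  0.20415814 -0.01567216]
```

```bash
python3 -m handwheel '[[[0,0,-0.002],[0,0,0],-1],[[0,0,-0.004],[0,0,0],-1],[[0,0,-0.01],[0,0,0],-1],[[0,0,-0.02],[0,0,0],-1],[[0,0,-0.03],[0,0,0],-1],[[0,0,-0.03],[0,0,0],-1],[[0,0,-0.03],[0,0,0],-1],[[0,0,-0.01],[0,0,0],-1],[[0,0,0],[0,0,0],-1]]'
python3 - <<'E'
from h import *
shift((.487,.225,.15));print(yaw())
f=grab_frame('side');cv2.imwrite('pics/s5.png',cv2.resize(f['image'][130:290,190:340,::-1],None,fx=3.6,fy=3.6,interpolation=cv2.INTER_CUBIC))
E
```

```text
time: 14.0
tool_pos: [0.5188, -0.0867, 0.1566]
orientation: [0.594, 0.804, 0.001, 0.001]
force: [-0.1, -0.5, -1.2]
grip_width: 0.336
grasp_force: 35.0
shift mm [307.3  61.2   6.3]
17.075077188240236
```

View pics/s5.png

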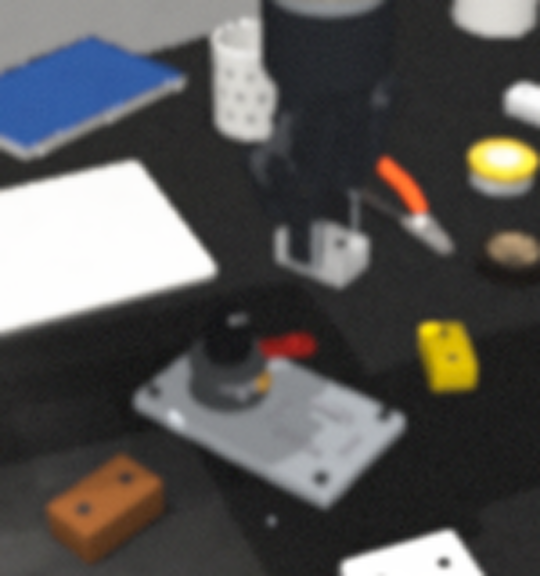

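The block is held level at crop (322,250), and the jig's seat is empty. Next I carry it to the board.

```bash
python3 -m handwheel '[[[0.015,0.003,0],[0,0,0],-1],[[0.03,0.006,0],[0,0,0],-1],[[0.038,0.0075,0],[0,0,0],-1],[[0.038,0.0075,0],[0,0,0],-1],[[0.038,0.0075,0],[0,0,0],-1],[[0.038,0.0075,0],[0,0,0],-1],[[0.038,0.0075,0],[0,0,0],-1],[[0.035,0.007,0],[0,0,0],-1],[[0.025,0.005,0],[0,0,0],-1],[[0.013,0.003,0],[0,0,0],-1],[[0,0,0],[0,0,0],-1]]'
python3 -m handwheel '[[[0,0,0.03],[0,0,0],-1],[[0,0,0.04],[0,0,0],-1],[[0,0,0.03],[0,0,0],-1],[[0,0,0.015],[0,0,0],-1],[[0,0,0.01],[0,0,0],-1],[[0,0,0],[0,0,0],-1],[[0,0,0],[0,0,0],-1]]'
```

```text
time: 15.15
tool_pos: [0.4851, 0.2275, 0.1538]
orientation: [0.593, 0.805, -0.001, -0.001]
force: [0.4, 0.5, -1.3]
grip_width: 0.34
grasp_force: 34.9
time: 15.85
tool_pos: [0.4865, 0.2257, 0.0302]
orientation: [0.594, 0.804, 0.0, 0.0]
force: [0.7, -0.6, -0.6]
grip_width: 0.34
grasp_force: 34.9
```

Contact should come at a TCP height of about 0.0155.

```bash
python3 -m handwheel '[[[0,0,0.006],[0,0,0],-1],[[0,0,0.004],[0,0,0],-1],[[0,0,0.002],[0,0,0],-1],[[0,0,0.001],[0,0,0],-1],[[0,0,0],[0,0,0],-1]]'
python3 -m handwheel '[[[0,0,0.001],[0,0,0],-1],[[0,0,0],[0,0,0],-1]]'
python3 -m handwheel '[[[0,0,0.0005],[0,0,0],-1],[[0,0,0],[0,0,0],-1]]'
```

```text
time: 16.35
tool_pos: [0.4862, 0.226, 0.0169]
orientation: [0.594, 0.804, -0.0, -0.0]
force: [-0.3, 0.5, -2.0]
grip_width: 0.341
grasp_force: 34.9
time: 16.55
tool_pos: [0.4863, 0.226, 0.0159]
orientation: [0.594, 0.804, 0.0, 0.0]
force: [-0.2, -0.2, -1.8]
grip_width: 0.336
grasp_force: 34.9
time: 16.75
tool_pos: [0.4863, 0.226, 0.0155]
orientation: [0.594, 0.804, 0.0, 0.0]
force: [0.3, 1.0, -1.1]
grip_width: 0.336
grasp_force: 34.9
```

```bash
python3 -m handwheel '[[[0,0,0.0005],[0,0,0],-1],[[0,0,0],[0,0,0],-1]]'
python3 -m handwheel '[[[0,0,0.0005],[0,0,0],-1],[[0,0,0],[0,0,0],-1]]'
```

```text
time: 16.95
tool_pos: [0.4863, 0.226, 0.0154]
orientation: [0.594, 0.804, 0.0, 0.0]
force: [-2.9, -1.1, 9.9]
grip_width: 0.338
grasp_force: 36.3
time: 17.15
tool_pos: [0.4863, 0.226, 0.0153]
orientation: [0.594, 0.804, 0.0, 0.0]
force: [-4.3, -2.4, 23.2]
grip_width: 0.339
grasp_force: 37.6
```

```bash
python3 -m handwheel '[[[0,0,-0.0008],[0,0,0],-1],[[0,0,0],[0,0,0],0.3],[[0,0,0],[0,0,0],0.3],[[0,0,0],[0,0,0],0.3],[[0,0,-0.01],[0,0,0],0.3],[[0,0,-0.02],[0,0,0],0.3],[[0,0,-0.04],[0,0,0],0.3],[[0,0,-0.04],[0,0,0],0.3],[[0,0,-0.04],[0,0,0],0.3],[[0.04,0,-0.02],[0,0,0],0.3],[[0.04,0,0],[0,0,0],0.3],[[0.04,0,0],[0,0,0],0.3]]'
python3 -m handwheel '[[[0.04,0,0],[0,0,0],0.3],[[0.04,0,0],[0,0,0],0.3],[[0.04,0,0],[0,0,0],0.3],[[0,0,0],[0,0,0],0.3],[[0,0,0],[0,0,0],0.3]]'
python3 - <<'E'
from h import *
ft=grab_frame('top');fs=grab_frame('side')
a=cv2.resize(ft['image'][170:280,170:350,::-1],None,fx=4,fy=4,interpolation=cv2.INTER_CUBIC)[:300*2]
cv2.imwrite('pics/t6.png',a)
im=ft['image'];hsv=cv2.cvtColor(im,cv2.COLOR_RGB2HSV);r=((hsv[...,1]>140)&((hsv[...,0]<8)|(hsv[...,0]>172))).astype(np.uint8)
m=np.zeros_like(r);m[190:228,284:335]=r[190:228,284:335]
c=max(cv2.findContours(m,0,1)[0],key=cv2.contourArea);P=np.array([onz(ft,u,v,.043)[:2] for u,v in c[:,0]],np.float32)
q=cv2.minAreaRect(P);d=np.array(q[0])-[.4955,-.0145];print(q,np.degrees(np.arctan2(d[1],d[0]))+73)
b=cv2.resize(fs['image'][150:290,150:340,::-1],None,fx=4,fy=4,interpolation=cv2.INTER_CUBIC)
cv2.imwrite('pics/s6.png',b)
E
```

```text
time: 18.35
tool_pos: [0.451, 0.342, 0.1871]
orientation: [0.595, 0.804, 0.001, 0.0]
force: [-1.3, -0.4, -0.1]
grip_width: 0.645
grasp_force: 0.0
time: 18.85
tool_pos: [0.4151, 0.4559, 0.1855]
orientation: [0.594, 0.805, -0.0, 0.0]
force: [-0.6, -0.1, 0.1]
grip_width: 0.654
grasp_force: 0.0
((0.5374904870986938, -0.02773360349237919), (0.013756951317191124, 0.037572138011455536), 67.94428253173828) 55.507380238122906
```

View pics/t6.png

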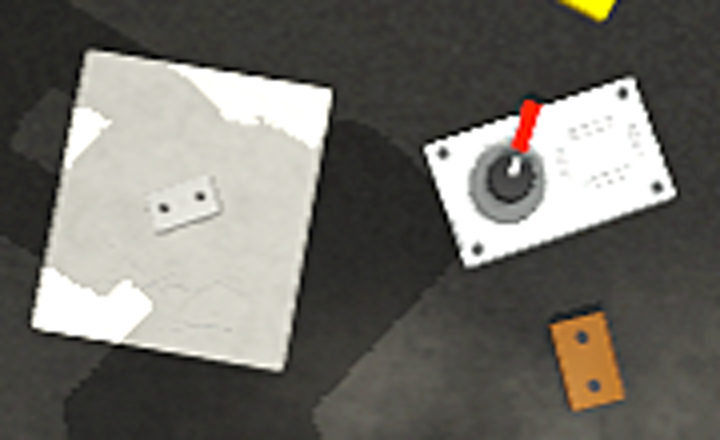

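View pics/s6.png

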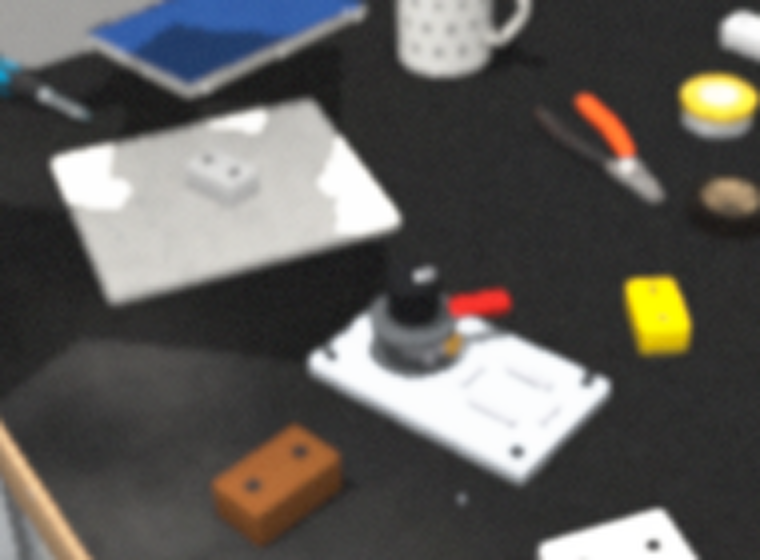

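The block lies flat on the board, at crop (185,205) in the top view. The arm is parked at about 55° with the knob down, and nothing else has moved.

```bash
python3 -c "
from cell import *
print(finish_job())"
```

```text
the job is handed in; nothing more can be done
None
```

I handed the job in at about 19 s of the 72 s limit: the knob is down in the parking notch at about 55°, the spacer block lies flat on the white work board, and nothing else in view was moved; no verdict came back.

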